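Unlock the rolling-pin box and thread the pin out from under its cover

TASK

Swing the red-knobbed keeper lever of the rolling-pin box round into the open notch with the green dot and leave it there. Then take the rolling pin by the middle, raise its uncovered end first so that it tilts, and draw it out slantwise from under the blue cover without forcing it against the cover. Finish while still holding the pin still in the air over the box, all of it some 10 cm higher than the box and touching nothing but the gripper; leave the other things on the worktop and range where they are.

Things in the scene. Friction and masses are not known exactly. Their poses are not given: they have to be found in the camera images.
- pin_box: White open-topped steel box, fixed to the worktop, 134 (x) x 310 (y) x 66 mm high, walls 5 mm, inner floor 8 mm up; blue cover over its +y end. Origin: centre of its underside; z up, y along its length. Wooden saddles at y = +-60 mm (14 mm long in y, up to 34 mm high, reaching to x = +-31) carry the pin, its axis at x = 0, 40 mm up.
- pin_cover: Blue fixed cover over the +y end of the box, same origin and axes as the box: covers y = +92 to +158 mm, x = +-70; underside 70 mm and top 76 mm above the worktop.
- opening (a point): Middle of the box's opening, 66 mm above the worktop (rim height). Opening: inner x = +-62 mm, from the inner end wall at y = -150 to the cover's edge at y = +92 mm of the box frame: 242 mm, shorter than the 280 mm pin, whose tail lies about 48 mm under the cover.
- keeper_pivot (a point): Vertical pivot of the keeper lever, x +44, y -150 mm in the box frame, 70 mm up. The steel arm (14 mm wide, its top 79 mm above the worktop) points from here, in the box frame, at 150 deg (from +x towards +y) plus the joint angle.
- keeper (a joint): Angle (rad) of the keeper lever, growing anticlockwise seen from above. 0 = closed, over the pin; 2 = open notch (green dot), pointing away from the box; stop at 2.06. It starts partly closed (0 to 1) and stays where left (slight friction); a spring ball under the arm must ride over a ridge at about 1.8 (some 3 N at the knob) and then drops into the notch at 1.97 to 2.06.
- keeper_knob (a point): Centre of the red ball knob, 24 mm diameter, on a 10 mm stem at the end of the keeper lever, 84 mm from the pivot, 101.5 mm above the worktop; its centre is 23 mm above the top of the arm.
- open_notch (a point): Centre of the green dot (11 mm) beyond the open notch, on the dark notch plate beside the pivot, 67 mm above the worktop; the arm lies over it in the open notch. Mind the wrist: a wall cabinet hangs behind, 0.47 m above the worktop from about x = 0.6 m (world) on, and the microwave likewise over the range, so go round by the front edge and lift little here.
- rolling_pin: Wooden rolling pin, 280 mm long overall, lying in the box along its y: barrel 38 mm diameter and 170 mm long, with a lighter 55 mm handle up to 22 mm thick at each end; 0.2 kg more or less. Origin: its middle on the axis (centre of mass); y along the axis towards the covered end; it may be rolled about y to any angle once moved.
- pin_tail (a point): End of the handle that starts under the blue cover, on the pin's axis, 140 mm from its middle (+y of the pin).
- pin_free_end (a point): End of the other, uncovered handle, on the pin's axis, 140 mm from its middle (-y of the pin).
- mug: White mug, 80 mm wide, 91 mm high, on the range: leave alone. Origin: centre of its underside.
- garlic: Garlic bulb, 50 mm, on the range: leave alone. Origin: centre of its underside.
- salt_shaker: Salt shaker, 44 mm wide, 90 mm high, on the range: leave alone. Origin: centre of its underside.
- measure_cup1: Small grey measuring cup, 55 x 113 x 30 mm, behind the box: leave alone. Origin: centre of its underside.
- wood_spoon: Wooden spoon, 295 mm long, on the range: leave alone. Origin: centre of its underside.

How it is judged:
By the outcome, as a careful person would: the job done as asked, in the order asked, and still so for the second after the job is handed in, while the arm keeps its last pose, push and grip.
It also fails if it takes over 69 s, if anything falls off the work surface, if the arm or the gripper's body presses on something with over 40 N, if the wrist force passes 120 N, or if a joint passes its speed limit or range.

ROBOT

A 7-joint arm with a two-finger parallel gripper is mounted at the origin on a cart in front of the work surface, level with it; the furniture and walls round the work are solid. World frame = base frame: x ahead of the robot, y to its left, z up, the work surface at z = 0. Lengths are in m, angles in degrees, forces in N, time in s.
With the tool pointing down it reaches from about 0.425 to 0.95 m from the base axis. Payload 4.7 kg.
Tool frame: the origin (TCP) lies midway between the tips of the shut fingers; the grasp point (between the pads) lies 19 mm behind it; z points along the fingers, y is the line along which they close (so a half turn about z gives the same grasp; the last joint's range is limited). The gripper opens to 87 mm and grips with 3 to 60 N. Pads are 19 mm wide; open, the fingers measure 117 mm over their backs; the gripper's body (75 mm by 190 mm) begins 51 mm behind the grasp point.
Start: joints at [66.641, 26.849, -2.785, 87.806, 1.381, 65.374, -4.715], TCP at [0.25, -0.627, 0.223] pointing down, gripper open.
Joint ranges: [-148.3, 148.3], [-19.14, 114.17], [-79.39, 73.82], [5.75, 140.21], [-59.74, 239.74], [12.07, 113.84], [-152.46, 152.46]. Speed limits (degrees/s): [147.25, 147.25, 180, 180, 180, 180, 180].

INTERFACE

Orientations are given as a 3x3 rotation matrix whose columns are the frame's x, y, z axes.
In Python, from workcell import manip, optics, job_done gives the robot as it stands.
- The arm moves only by the shell command python3 -m inch 'ROWS'. ROWS is JSON, a list that holds one entry, the list of rows, each a list of 7 numbers: the shift along the tool's x, y, z in m, then the turn, a rotation vector about the tool's x, y, z in degrees, then the opening, from 0 (shut) to 1 (fully open). A call has 1 to 5 rows; each row is the pose to reach, as a shift and turn from the pose commanded when the call began, along the tool's axes at that moment; what a row does not reach only later rows make up. A row lasts 1/12 s, in which the tool goes at most 41.7 mm and 7.16 degrees, less where a joint would pass 70% of its speed; a pose out of reach is approached as far as the arm can. A call with a gripper value outside its range is refused whole. The fingers move at their own pace and stop on an object; the grip force is fixed at half the most. Time passes only in rows, so rows that repeat a pose let the fingers close. It gives the time, the measured TCP pose, the force, the opening and the grip force at its end, in the units of the state.
- manip.get_state(): the state, without advancing time (a new reading comes with each control period).
- optics.camera(name): name is "scene" or "top" or "wrist"; returns (picture, depth): 400x640x3 uint8, blue, green, red; 400x640 float32, m along the optical axis (not along the pixel's ray), 0 where there is no reading.
- optics.camera_model(name): a dict with "K" (3x3 intrinsics, pixels), "world_to_cam" (4x4, takes a point from world to camera coordinates). Camera axes: x right, y down, z forward; pixel columns grow to the right and rows downward; lengths in m; the calibration is good to about 2 mm. A picture is of the moment at which its call begins: read the wrist's pose just before it. camera_model takes no time and is no camera call; for the wrist camera it gives the pose at the moment of the call.
- job_done(): hands the job in; it is judged then, once.
The state is a dict: "clock": time; "joints": joint angles; "qvel": joint speeds; "joint_efforts": joint torques, N m; "tool_pos": TCP position; "orientation": TCP orientation; "force": force on the tool from outside, world axes, zero at the start; "ft_torque": the same for the moment, N m; "finger_gap": opening from 0.0 (shut) to 1.0 (fully open); "finger_force": force on a finger pad.
Only numpy, scipy, OpenCV 4.12 (cv2) and the standard library are available. Lean on these libraries where they do the work, as an engineer would, in place of code of your own. Each camera call takes 0.05 s, during which the arm holds its last target. There are 200 camera calls.

## Working session

There is one attempt and no reset: what is moved stays moved. The work goes in short steps, Python scripts to look and compute and a shell command to move; the robot and the scene stay as the last step left them, time stands still between calls to the robot, and variables do not carry over. Pictures are saved under pics/ and viewed, at most 10 in all, crops included, and the job is handed in when it is done.

```bash
mkdir -p pics; cat > h.py <<'E'
import numpy as np, cv2
from workcell import manip, optics, job_done
def shot(n,f=None):
    m=optics.camera_model(n); im,d=optics.camera(n)
    if f: cv2.imwrite('pics/'+f,im)
    return im,d,np.array(m['K']),np.array(m['world_to_cam'])
def back(u,v,d,K,T):
    p=np.linalg.inv(K)@np.array([u,v,1.])*d
    return (np.linalg.inv(T)@np.append(p,1))[:3]
def plane(u,v,z,K,T):
    Ti=np.linalg.inv(T); o=Ti[:3,3]; r=Ti[:3,:3]@np.linalg.inv(K)@np.array([u,v,1.])
    return o+r*(z-o[2])/r[2]
def blobs(mask,amin=20):
    n,l,s,c=cv2.connectedComponentsWithStats(mask.astype(np.uint8))
    return sorted([(int(s[i,4]),c[i].round(1).tolist(),s[i,:4].tolist()) for i in range(1,n) if s[i,4]>=amin],reverse=True)
E
python3 - <<'E'
from h import *
np.set_printoptions(precision=4,suppress=True)
ims=[]
for n in('top','scene'):
    im,d,K,T=shot(n); np.savez(n+'.npz',im=im,d=d,K=K,T=T)
    cv2.imwrite('pics/%s0.png'%n,im)
    hsv=cv2.cvtColor(im,cv2.COLOR_BGR2HSV);H,S,V=cv2.split(hsv)
    for nm,m,z in(('red',((H<6)|(H>174))&(S>150)&(V>70),.1015),('green',(H>45)&(H<85)&(S>100)&(V>50),.067),('blue',(H>95)&(H<130)&(S>110)&(V>50),.076)):
        for a,c,b in blobs(m,8)[:4]: print(n,nm,a,c,b,plane(*c,z,K,T))
print(manip.get_state())
E
```

```text
top red 27 [437.3, 203.6] [435, 201, 6, 6] [ 0.4231 -0.2763  0.1015]
top red 14 [66.4, 262.0] [63, 259, 7, 7] [0.6568 0.9893 0.1015]
top green 56 [269.8, 94.6] [266, 91, 9, 9] [1.1383 0.1328 0.067 ]
top green 50 [293.1, 87.9] [290, 84, 7, 9] [1.1386 0.0301 0.067 ]
top green 46 [284.3, 90.8] [280, 87, 9, 8] [1.1366 0.0697 0.067 ]
top green 36 [261.0, 97.7] [258, 94, 8, 8] [1.1353 0.172  0.067 ]
top blue 618 [367.0, 216.3] [353, 197, 29, 39] [ 0.4741 -0.0291  0.076 ]
scene red 397 [57.0, 312.5] [43, 303, 29, 20] [0.927  0.9965 0.1015]
scene red 58 [97.5, 379.2] [91, 370, 12, 15] [0.6147 1.0751 0.1015]
scene red 28 [391.3, 177.5] [389, 175, 6, 6] [ 0.4256 -0.2867  0.1015]
scene red 18 [89.9, 353.8] [87, 353, 7, 3] [0.7036 1.0372 0.1015]
scene green 595 [16.6, 315.9] [0, 299, 36, 40] [1.0634 1.0564 0.067 ]
scene green 144 [84.1, 333.3] [76, 324, 18, 16] [0.8206 0.9893 0.067 ]
scene green 108 [306.8, 41.7] [299, 36, 17, 12] [ 2.5137 -2.7162  0.067 ]
scene green 97 [104.1, 319.2] [98, 313, 13, 15] [0.8195 0.9241 0.067 ]
scene blue 281 [354.7, 205.0] [338, 197, 35, 17] [ 0.4744 -0.0287  0.076 ]
scene blue 232 [193.8, 234.9] [183, 225, 23, 22] [0.9    0.4777 0.076 ]
{'clock': 0.1, 'joints': array([66.6389, 26.8913, -2.7807, 87.8662,  1.3805, 65.3735, -4.7148]), 'qvel': array([ 0.0389, -0.1466, -0.063 , -0.0499,  0.0332, -0.0491, -0.0004]), 'joint_efforts': array([  0.0003, -50.917 ,  -0.0814, -23.6828,  -0.0615,   0.0344,
         0.0001]), 'tool_pos': array([ 0.2494, -0.6267,  0.2216]), 'orientation': array([[ 0.9291,  0.3698, -0.0007],
       [ 0.3698, -0.9291,  0.0015],
       [-0.0001, -0.0017, -1.    ]]), 'force': array([-0.3772, -0.1294, -0.3545]), 'ft_torque': array([ 0.0362, -0.0125, -0.015 ]), 'finger_force': 0.0, 'finger_gap': 0.9947651913549069}
```

```bash
python3 - <<'E'
from h import *
a=np.load('top.npz')['im'][120:320,320:520]; b=np.load('scene.npz')['im'][120:320,290:490]
cv2.imwrite('pics/c0.png',np.hstack([cv2.resize(x,(400,400),interpolation=cv2.INTER_CUBIC) for x in(a,b)]))
E
```

```text
(no output)
```

View pics/c0.png

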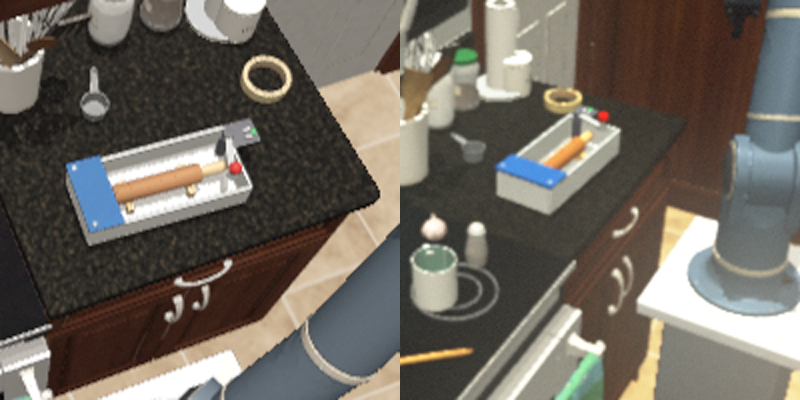

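View pics/scene0.png

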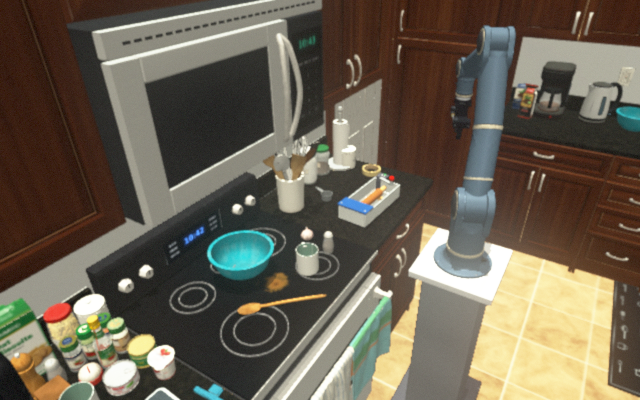

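```bash
python3 - <<'E'
from h import *
np.set_printoptions(precision=4,suppress=True)
for n,g in(('top',(446,186)),('scene',(386,175))):
    D=np.load(n+'.npz');im,K,T=D['im'],D['K'],D['T']
    H,S,V=cv2.split(cv2.cvtColor(im,cv2.COLOR_BGR2HSV))
    x,y=g
    m=np.zeros(H.shape,bool);m[y-12:y+12,x-12:x+12]=True
    for a,c,b in blobs(m&(H>40)&(H<90)&(S>60),2): print(n,'green',a,c,plane(*c,.067,K,T))
    m=(H>95)&(H<130)&(S>110)&(V>50);x,y=(367,216) if n=='top' else(354,205)
    r=np.zeros(H.shape,bool);r[y-30:y+30,x-30:x+30]=True
    ys,xs=np.nonzero(m&r)
    P=np.array([plane(u,v,.076,K,T)[:2] for u,v in zip(xs,ys)],np.float32)
    print(n,'cover',cv2.minAreaRect(P*1000))
    m=((H>5)&(H<20)&(S>110)&(V>90))&r if 0 else (H>5)&(H<20)&(S>90)&(V>80)
    r=np.zeros(H.shape,bool);x,y=(401,210)if n=='top' else(373,197);r[y-16:y+16,x-32:x+32]=True
    print(n,'wood',blobs(m&r)[:3])
    print('cam',np.linalg.inv(T)[:3,3])
E
```

```text
top green 8 [446.5, 185.0] [ 0.4943 -0.3586  0.067 ]
top cover ((476.20343017578125, -29.25305938720703), (65.021484375, 141.03475952148438), 86.42399597167969)
top wood [(409, [398.8, 211.3], [376, 202, 46, 20])]
cam [-0.1119  0.3391  1.5076]
scene green 7 [385.0, 173.7] [ 0.4922 -0.367   0.067 ]
scene cover ((475.4385986328125, -30.061992645263672), (70.21700286865234, 142.8776397705078), 85.69369506835938)
scene wood [(166, [373.5, 196.0], [362, 188, 24, 16])]
cam [-0.2515  1.3637  1.0468]
```

The crop shows the box with its long axis along world +y. The blue cover is at top px (367,216), the red knob at (437,204) and the green dot at (446,185). The keeper points at about 161°, so its angle is roughly 0.26 rad. The scene view shows that the route along the front edge is clear. I'll move in for a wrist view.

```bash
python3 -m inch '[[[0.022,-0.0155,-0.003,0,0,0,1],[0.045,-0.031,-0.006,0,0,0,1],[0.067,-0.047,-0.009,0,0,0,1],[0.09,-0.062,-0.012,0,0,0,1],[0.112,-0.078,-0.015,0,0,0,1]]]'
python3 -m inch '[[[0.022,-0.0155,-0.003,0,0,6,0.8],[0.045,-0.031,-0.006,0,0,12,0.8],[0.067,-0.047,-0.009,0,0,18,0.8],[0.09,-0.062,-0.012,0,0,24,0.8],[0.112,-0.078,-0.015,0,0,30,0.8]]]'
python3 -m inch '[[[0,0,0,0,0,0,0.8],[0,0,0,0,0,0,0.8],[0,0,0,0,0,0,0.8]]]'
python3 - <<'E'
from h import *
np.set_printoptions(precision=4,suppress=True)
im,d,K,T=shot('wrist','w1.png');np.savez('w1.npz',im=im,d=d,K=K,T=T)
H,S,V=cv2.split(cv2.cvtColor(im,cv2.COLOR_BGR2HSV))
for nm,m,z in(('red',((H<6)|(H>174))&(S>150)&(V>70),.1015),('green',(H>45)&(H<85)&(S>100)&(V>50),.067),('blue',(H>95)&(H<130)&(S>110)&(V>50),.076)):
    for a,c,b in blobs(m,60)[:3]: print(nm,a,c,b,plane(*c,z,K,T))
s=manip.get_state();print(s['tool_pos'],s['orientation'],s['joints'],np.linalg.inv(T))
E
```

```text
clock: 0.52
tool_pos: [0.3254, -0.5119, 0.2372]
orientation: [[0.929, 0.37, -0.0], [0.37, -0.929, 0.001], [-0.0, -0.001, -1.0]]
force: [0.3, 0.0, -0.2]
finger_gap: 1.004
finger_force: 0.0
clock: 0.93
tool_pos: [0.4006, -0.398, 0.2523]
orientation: [[0.989, -0.149, -0.0], [-0.149, -0.989, 0.0], [-0.0, -0.0, -1.0]]
force: [0.8, -0.7, 0.4]
finger_gap: 0.812
finger_force: 0.0
clock: 1.18
tool_pos: [0.3995, -0.3998, 0.2523]
orientation: [[0.99, -0.144, -0.001], [-0.144, -0.99, -0.0], [-0.001, 0.0, -1.0]]
force: [-0.6, 0.4, 0.3]
finger_gap: 0.802
finger_force: 0.0
red 380 [202.4, 181.1] [192, 171, 22, 21] [ 0.423  -0.2793  0.1015]
green 97 [272.6, 101.2] [268, 96, 11, 11] [ 0.4931 -0.3625  0.067 ]
blue 2149 [12.3, 183.2] [0, 111, 39, 111] [ 0.4477 -0.053   0.076 ]
[ 0.399  -0.4004  0.2522] [[ 0.9894 -0.1454 -0.0009]
 [-0.1454 -0.9894 -0.0002]
 [-0.0009  0.0004 -1.    ]] [ 43.6909  15.2714  -3.5678 100.8235   1.0957  63.9703 -58.5945] [[-0.144  -0.9516 -0.2717  0.4736]
 [-0.9896  0.1383  0.0402 -0.4114]
 [-0.0007  0.2747 -0.9615  0.4147]
 [ 0.      0.      0.      1.    ]]
```

View pics/w1.png

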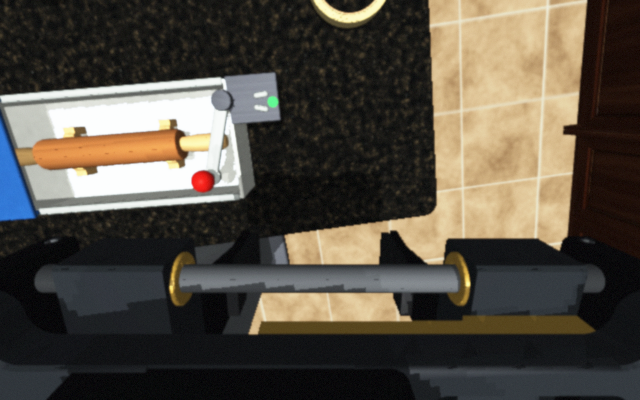

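The wrist view shows the knob at (202,181), the pivot at (222,99), the green dot at (273,101) and the pin barrel from (35,153) to (187,145). Next I'll work out the pivot, the knob arc and the pin axis.

```bash
python3 - <<'E'
from h import *
np.set_printoptions(precision=4,suppress=True)
D=np.load('w1.npz');im,K,T=D['im'],D['K'],D['T']
H,S,V=cv2.split(cv2.cvtColor(im,cv2.COLOR_BGR2HSV))
p=plane(222,99,.083,K,T)[:2];k=plane(202.4,181.1,.1015,K,T)[:2]
print('pivot',p,'r',np.linalg.norm(k-p),'ang',np.degrees(np.arctan2(*(k-p)[::-1])))
m=(H>3)&(H<14)&(S>150)&(V>60);m[:,200:]=False;m[:120]=False;m[180:]=False
n,l,s,c=cv2.connectedComponentsWithStats(m.astype(np.uint8));i=1+np.argmax(s[1:,4]);ys,xs=np.nonzero(l==i)
P=np.array([plane(u,v,.045,K,T)[:2] for u,v in zip(xs,ys)],np.float32)*1000
print('barrel',s[i],cv2.minAreaRect(P))
m=(V>150)&(S<60);m[:,:40]=0
# rim outer edges: far long edge and near long edge at z=.066
for a,b in(((2,98),(222,80)),((40,213),(252,193))): 
    A,B=plane(*a,.066,K,T),plane(*b,.066,K,T);print(A,B,np.degrees(np.arctan2(*(A-B)[[1,0]])))
E
```

```text
pivot [ 0.5019 -0.3133] r 0.08588372092134755 ang 156.71169901291788
barrel [  34  129  152   40 1960] ((467.8895263671875, -154.35269165039062), (181.5486602783203, 36.13557815551758), 86.28772735595703)
[ 0.5389 -0.0712  0.066 ] [ 0.5223 -0.3127  0.066 ] 86.06169460520631
[ 0.4071 -0.0602  0.066 ] [ 0.3948 -0.319   0.066 ] 87.26665591936731
```

```bash
python3 -m inch '[[[0.001,-0.025,0.01,0,0,0,0.8],[0.002,-0.05,0.02,0,0,0,0.8],[0.004,-0.075,0.03,0,0,0,0.8],[0.005,-0.1,0.04,0,0,0,0.8],[0.006,-0.123,0.05,0,0,0,0.8]]]'
python3 -m inch '[[[0,0,0.02,0,0,2,0.8],[0,0,0.045,0,0,4,0.8],[0,0,0.07,0,0,6,0.8],[0,0,0.095,0,0,8,0.8],[0,0,0.115,0,0,8,0.8]]]'
python3 -m inch '[[[0,0,0,0,0,0,0.42],[0,0,0,0,0,0,0.42],[0,0,0,0,0,0,0.42]]]'
python3 - <<'E'
from h import *
shot('wrist','w2.png')
np.set_printoptions(precision=4,suppress=True);print(manip.get_state()['joints'])
E
```

```text
clock: 1.65
tool_pos: [0.423, -0.2787, 0.2019]
orientation: [[0.989, -0.147, -0.0], [-0.147, -0.989, -0.0], [-0.0, 0.0, -1.0]]
force: [0.5, 0.5, -2.0]
finger_gap: 0.8
finger_force: 0.0
clock: 2.07
tool_pos: [0.4223, -0.2798, 0.0857]
orientation: [[0.959, -0.284, -0.002], [-0.284, -0.959, 0.0], [-0.002, 0.0, -1.0]]
force: [0.3, -0.6, 0.1]
finger_gap: 0.798
finger_force: 0.0
clock: 2.32
tool_pos: [0.4242, -0.2797, 0.0885]
orientation: [[0.959, -0.282, 0.001], [-0.282, -0.959, -0.001], [0.002, 0.001, -1.0]]
force: [-0.1, -0.4, 0.2]
finger_gap: 0.656
finger_force: 0.0
[ 33.4718  21.1935  -5.951  117.5632   3.2807  41.2378 -80.8929]
```

View pics/w2.png

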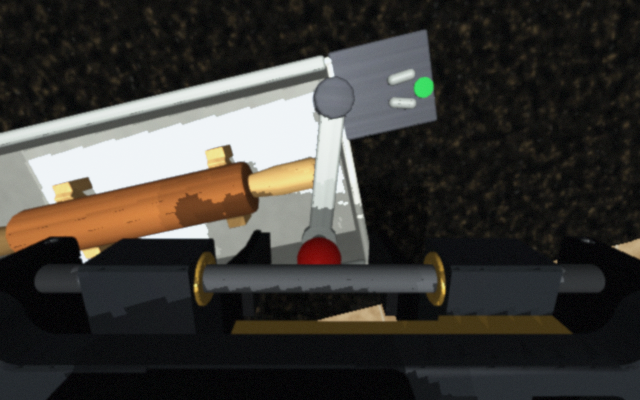

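The ball sits between the fingers at (318,255). I'll swing it by rotating the tool about the pivot.

```bash
python3 -m inch '[[[0,0,0,0,0,0,0.38],[0,0,0,0,0,0,0.38],[0,0,0,0,0,0,0.38],[0,0,0,0,0,0,0.38],[0,0,0,0,0,0,0.38]]]'
python3 -m inch '[[[0.0005,0.0088,0,0,0,-6,0.38],[0.0018,0.0175,0,0,0,-12,0.38],[0.0041,0.026,0,0,0,-18,0.38],[0.0073,0.0342,0,0,0,-24,0.38],[0.01125,0.042,0,0,0,-30,0.38]]]'
python3 -m inch '[[[0.0005,0.0088,0,0,0,-6,0.38],[0.0018,0.0175,0,0,0,-12,0.38],[0.0041,0.026,0,0,0,-18,0.38],[0.0073,0.0342,0,0,0,-24,0.38],[0.01125,0.042,0,0,0,-30,0.38]]]'
python3 - <<'E'
from h import *
shot('wrist','w3.png')
np.set_printoptions(precision=4,suppress=True);print(manip.get_state()['joints'])
E
```

```text
clock: 2.78
tool_pos: [0.4239, -0.2786, 0.0879]
orientation: [[0.96, -0.281, 0.001], [-0.281, -0.96, -0.0], [0.001, 0.0, -1.0]]
force: [-0.1, 0.3, -0.0]
finger_gap: 0.388
finger_force: 0.0
clock: 3.2
tool_pos: [0.422, -0.322, 0.0874]
orientation: [[0.97, 0.242, -0.001], [0.242, -0.97, 0.001], [-0.001, -0.001, -1.0]]
force: [-1.2, 0.8, -0.4]
finger_gap: 0.378
finger_force: 0.4
clock: 3.62
tool_pos: [0.4429, -0.3605, 0.0873]
orientation: [[0.72, 0.694, -0.002], [0.694, -0.72, 0.0], [-0.001, -0.001, -1.0]]
force: [-1.5, 0.4, -0.0]
finger_gap: 0.378
finger_force: 0.4
[ 49.4836  27.5162 -18.9607 108.48    12.097   45.8685 -21.8364]
```

View pics/w3.png

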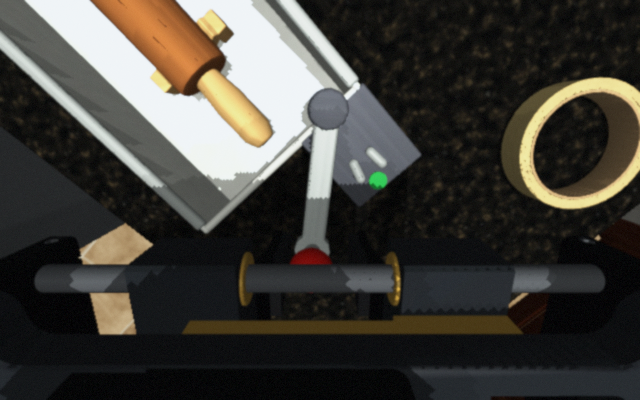

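```bash
python3 -m inch '[[[0.0005,0.0088,0,0,0,-6,0.38],[0.0018,0.0175,0,0,0,-12,0.38],[0.0041,0.026,0,0,0,-18,0.38],[0.0073,0.0342,0,0,0,-24,0.38],[0.01125,0.042,0,0,0,-30,0.38]]]'
python3 -m inch '[[[0.0002,0.0059,0,0,0,-4,0.38],[0.0008,0.0117,0,0,0,-8,0.38],[0.0018,0.0175,0,0,0,-12,0.38],[0.0018,0.0175,0,0,0,-12,0.38]]]'
cat > k.py <<'E'
from h import *
import sys
np.set_printoptions(precision=4,suppress=True)
n=sys.argv[1];im,d,K,T=shot('wrist',n)
H,S,V=cv2.split(cv2.cvtColor(im,cv2.COLOR_BGR2HSV))
for a,c,b in blobs(((H<6)|(H>174))&(S>150)&(V>60),60)[:2]:
    k=plane(*c,.1015,K,T)[:2];print(a,c,k,'from pivot',np.degrees(np.arctan2(*(k-[.502,-.3075])[::-1]))%360)
s=manip.get_state();print(s['clock'],s['joints'],s['tool_pos'])
E
python3 k.py w4.png
```

```text
clock: 4.08
tool_pos: [0.4781, -0.3823, 0.0869]
orientation: [[0.279, 0.96, -0.006], [0.96, -0.279, 0.002], [0.0, -0.007, -1.0]]
force: [-4.1, 0.2, 1.9]
finger_gap: 0.38
finger_force: 1.7
clock: 4.42
tool_pos: [0.4974, -0.386, 0.0871]
orientation: [[0.076, 0.997, -0.002], [0.997, -0.076, 0.0], [0.0, -0.002, -1.0]]
force: [-1.0, -1.0, 0.4]
finger_gap: 0.383
finger_force: 0.8
371 [310.3, 258.7] [ 0.4926 -0.3864] from pivot 263.1924801599438
4.4667 [ 54.1806  33.6764 -28.3241 100.1744  19.7592  51.2051  12.8519] [ 0.4975 -0.386   0.0872]
```

View pics/w4.png

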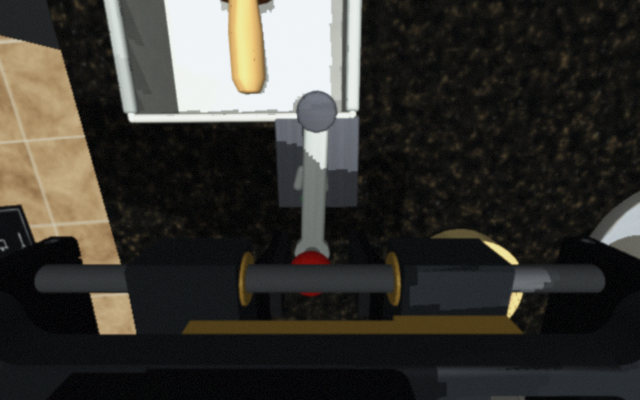

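```bash
python3 -m inch '[[[0,-0.003,0,0,0,0,0.6],[0,-0.003,0,0,0,0,0.6],[0,-0.003,0,0,0,0,0.6],[0,-0.003,-0.01,0,0,0,0.6],[0,-0.003,-0.02,0,0,0,0.6]]]'
python3 -m inch '[[[0,0,-0.015,0,0,0,0.68],[0,0,-0.03,0,0,0,0.68],[0,0,-0.045,0,0,0,0.68],[0,0,-0.06,0,0,0,0.68],[0,0,-0.06,0,0,0,0.68]]]'
python3 k.py w5.png
```

```text
clock: 4.88
tool_pos: [0.495, -0.3853, 0.1081]
orientation: [[0.075, 0.997, -0.0], [0.997, -0.075, 0.001], [0.001, -0.0, -1.0]]
force: [-0.6, 0.5, -0.2]
finger_gap: 0.583
finger_force: 0.0
clock: 5.3
tool_pos: [0.4976, -0.3866, 0.1723]
orientation: [[0.075, 0.997, 0.007], [0.997, -0.075, -0.005], [-0.004, 0.007, -1.0]]
force: [1.2, -0.7, 1.2]
finger_gap: 0.683
finger_force: 0.0
675 [312.2, 219.2] [ 0.4915 -0.3949] from pivot 263.18381563052884
5.35 [ 56.0227  28.323  -30.5024  96.5951  16.322   59.2275  15.8606] [ 0.4966 -0.3862  0.1703]
```

```bash
python3 -m inch '[[[0.023,-0.0045,0,0,0,0,0.68],[0.046,-0.009,0,0,0,0,0.68],[0.069,-0.0135,0,0,0,0,0.68],[0.092,-0.018,0,0,0,0,0.68],[0.115,-0.022,0,0,0,0,0.68]]]'
python3 -m inch '[[[0.023,-0.0045,0,0,0,0,0.68],[0.046,-0.009,0,0,0,0,0.68],[0.069,-0.0135,0,0,0,0,0.68],[0.092,-0.018,0,0,0,0,0.68],[0.114,-0.022,0,0,0,0,0.68]]]'
python3 -m inch '[[[0,0,0,0,0,0,0.68],[0,0,0,0,0,0,0.68],[0,0,0,0,0,0,0.68]]]'
python3 - <<'E'
from h import *
shot('wrist','w6.png')
E
```

```text
clock: 5.77
tool_pos: [0.4811, -0.268, 0.1669]
orientation: [[0.075, 0.997, -0.001], [0.997, -0.075, 0.001], [0.0, -0.001, -1.0]]
force: [0.6, -0.2, 0.2]
finger_gap: 0.683
finger_force: 0.0
clock: 6.18
tool_pos: [0.4676, -0.1526, 0.167]
orientation: [[0.075, 0.997, -0.001], [0.997, -0.075, 0.0], [0.0, -0.001, -1.0]]
force: [0.8, 0.7, 0.4]
finger_gap: 0.676
finger_force: 0.0
clock: 6.43
tool_pos: [0.4683, -0.1546, 0.1673]
orientation: [[0.075, 0.997, -0.0], [0.997, -0.075, -0.0], [-0.0, -0.0, -1.0]]
force: [0.0, -0.7, 0.1]
finger_gap: 0.68
finger_force: 0.0
```

View pics/w6.png

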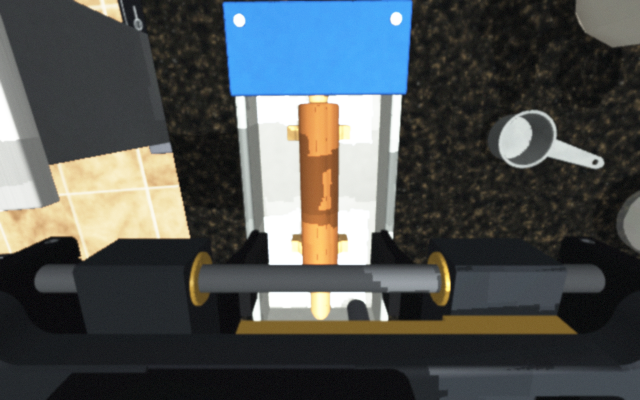

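The pin runs straight up the image at column ~319, aligned with the tool and centred between the fingers. The cover edge is at row 95. I'll descend and grip.

```bash
python3 -m inch '[[[0,0,0.02,0,0,0,0.68],[0,0,0.04,0,0,0,0.68],[0,0,0.06,0,0,0,0.68],[0,0,0.08,0,0,0,0.68],[0,0,0.09,0,0,0,0.68]]]'
python3 -m inch '[[[0,0,0.015,0,0,0,0.68],[0,0,0.03,0,0,0,0.68],[0,0,0.045,0,0,0,0.68],[0,0,0.055,0,0,0,0.68],[0,0,0.055,0,0,0,0.68]]]'
python3 -m inch '[[[0,0,0,0,0,0,0.35],[0,0,0,0,0,0,0.35],[0,0,0,0,0,0,0.35],[0,0,0,0,0,0,0.35],[0,0,0,0,0,0,0.35]]]'
python3 -m inch '[[[0,0,0,0,0,0,0.2],[0,0,0,0,0,0,0.2],[0,0,0,0,0,0,0.2],[0,0,0,0,0,0,0.2],[0,0,0,0,0,0,0.2]]]'
```

```text
clock: 6.9
tool_pos: [0.467, -0.1551, 0.0752]
orientation: [[0.077, 0.997, -0.003], [0.997, -0.077, 0.001], [0.001, -0.003, -1.0]]
force: [0.0, 0.1, 0.2]
finger_gap: 0.678
finger_force: 0.0
clock: 7.32
tool_pos: [0.4672, -0.1544, 0.0209]
orientation: [[0.076, 0.997, -0.003], [0.997, -0.076, 0.001], [0.001, -0.003, -1.0]]
force: [-0.5, 0.6, 1.0]
finger_gap: 0.68
finger_force: 0.0
clock: 7.73
tool_pos: [0.468, -0.1542, 0.0232]
orientation: [[0.075, 0.997, -0.001], [0.997, -0.075, -0.001], [-0.001, -0.001, -1.0]]
force: [-2.6, 0.6, 4.6]
finger_gap: 0.427
finger_force: 30.0
clock: 8.15
tool_pos: [0.468, -0.1542, 0.0231]
orientation: [[0.075, 0.997, -0.001], [0.997, -0.075, -0.001], [-0.001, -0.001, -1.0]]
force: [-2.9, -0.0, 6.0]
finger_gap: 0.43
finger_force: 30.0
```

```bash
python3 -m inch '[[[-0.0007,0,-0.003,0,-2.4,0,0.2],[-0.0014,0,-0.006,0,-4.8,0,0.2],[-0.0019,0,-0.0091,0,-7.2,0,0.2],[-0.0024,0,-0.0123,0,-9.6,0,0.2],[-0.0027,0,-0.016,0,-12,0,0.2]]]'
python3 -m inch '[[[0,0,0,0,0,0,0.2],[0,0,0,0,0,0,0.2],[0,0,0,0,0,0,0.2]]]'
python3 - <<'E'
from h import *
im,d,K,T=shot('scene');a=cv2.resize(im[150:240,330:420],(500,500),interpolation=cv2.INTER_CUBIC)
im=shot('wrist')[0];cv2.imwrite('pics/c7.png',np.hstack([cv2.resize(a,(300,300)),cv2.resize(im,(480,300))]))
print(manip.get_state()['joints'].round(1))
E
```

```text
clock: 8.57
tool_pos: [0.4683, -0.1566, 0.0387]
orientation: [[0.073, 0.997, -0.015], [0.975, -0.075, -0.209], [-0.209, 0.001, -0.978]]
force: [-0.8, 0.1, -1.8]
finger_gap: 0.431
finger_force: 30.0
clock: 8.82
tool_pos: [0.4681, -0.1569, 0.0384]
orientation: [[0.074, 0.997, -0.016], [0.976, -0.075, -0.207], [-0.207, -0.0, -0.978]]
force: [0.4, -0.0, -2.4]
finger_gap: 0.429
finger_force: 30.0
[ 23.6  26.3 -21.6 122.1  35.5  38.8 -29.4]
```

View pics/c7.png

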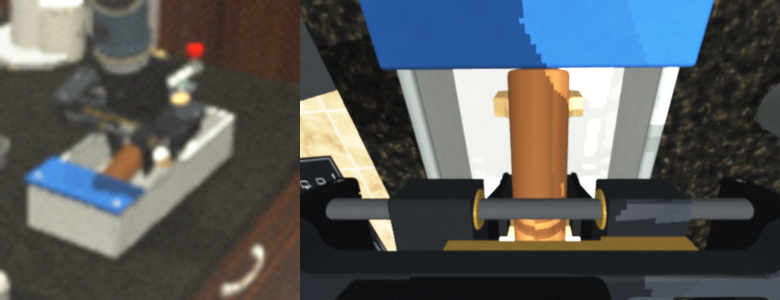

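The pin is tilted about 12° and clear of its saddles: the vertical force is just the pin's weight. The cover has a visible gap, and the knob in the scene view is out at the notch. Now I'll draw it along its own axis.

```bash
python3 -m inch '[[[-0.011,0,0,0,0,0,0.2],[-0.022,0,0,0,0,0,0.2],[-0.033,0,0,0,0,0,0.2],[-0.044,0,0,0,0,0,0.2],[-0.055,0,0,0,0,0,0.2]]]'
python3 -m inch '[[[-0.009,0,-0.003,0,0,0,0.2],[-0.018,0,-0.008,0,0,0,0.2],[-0.025,0,-0.016,0,0,0,0.2],[-0.032,0,-0.025,0,0,0,0.2],[-0.038,0,-0.035,0,0,0,0.2]]]'
python3 -m inch '[[[0,0,0,0,0,0,0.2],[0,0,0,0,0,0,0.2]]]'
python3 k.py w8.png
```

```text
clock: 9.33
tool_pos: [0.4637, -0.2116, 0.0498]
orientation: [[0.075, 0.997, -0.016], [0.975, -0.077, -0.207], [-0.207, -0.0, -0.978]]
force: [0.3, 0.1, -2.8]
finger_gap: 0.427
finger_force: 30.0
clock: 9.75
tool_pos: [0.461, -0.2414, 0.092]
orientation: [[0.075, 0.997, -0.017], [0.975, -0.077, -0.207], [-0.207, -0.001, -0.978]]
force: [1.8, 0.2, -2.9]
finger_gap: 0.426
finger_force: 30.0
clock: 9.92
tool_pos: [0.4618, -0.241, 0.0922]
orientation: [[0.075, 0.997, -0.015], [0.975, -0.077, -0.207], [-0.208, 0.001, -0.978]]
force: [0.7, -0.3, -2.9]
finger_gap: 0.427
finger_force: 30.0
9.9667 [ 34.5156  22.4521 -22.978  118.1188  30.5106  43.374  -13.9491] [ 0.4614 -0.2404  0.0917]
```

View pics/w8.png

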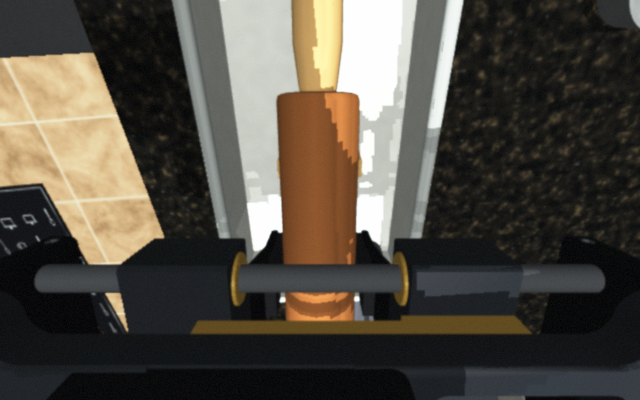

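```bash
python3 -m inch '[[[-0.0037,0,-0.0176,0,0,0,0.2],[-0.0075,0,-0.035,0,0,0,0.2],[-0.0112,0,-0.053,0,0,0,0.2],[-0.015,0,-0.07,0,0,0,0.2],[-0.0186,0,-0.088,0,0,0,0.2]]]'
python3 -m inch '[[[0.0125,0,-0.0026,0,2.4,0,0.2],[0.025,0,-0.0052,0,4.8,0,0.2],[0.0375,0,-0.0078,0,7.2,0,0.2],[0.05,0,-0.0104,0,9.6,0,0.2],[0.0627,0,-0.013,0,12,0,0.2]]]'
python3 -m inch '[[[0,0,0,0,0,0,0.2],[0,0,0,0,0,0,0.2],[0,0,0,0,0,0,0.2],[0,0,0,0,0,0,0.2],[0,0,0,0,0,0,0.2]]]'
python3 - <<'E'
from h import *
im,d,K,T=shot('scene');a=cv2.resize(im[110:240,310:440],(400,400),interpolation=cv2.INTER_CUBIC)
im2,d,K,T=shot('top');b=cv2.resize(im2[130:260,340:470],(400,400),interpolation=cv2.INTER_CUBIC)
cv2.imwrite('pics/c9.png',np.hstack([a,b]))
H,S,V=cv2.split(cv2.cvtColor(im2,cv2.COLOR_BGR2HSV))
for q in blobs(((H<6)|(H>174))&(S>150)&(V>70),8)[:3]: print(q,plane(*q[1],.1015,K,T))
s=manip.get_state();print(s['clock'],s['qvel'].round(2),s['joints'].round(1))
E
```

```text
clock: 10.38
tool_pos: [0.4612, -0.2395, 0.1816]
orientation: [[0.072, 0.997, -0.018], [0.976, -0.074, -0.206], [-0.207, -0.002, -0.978]]
force: [0.7, -1.2, -1.9]
finger_gap: 0.43
finger_force: 30.0
clock: 10.8
tool_pos: [0.4662, -0.1752, 0.1808]
orientation: [[0.074, 0.997, -0.001], [0.997, -0.074, 0.003], [0.003, -0.002, -1.0]]
force: [0.7, 0.4, -1.7]
finger_gap: 0.426
finger_force: 30.0
clock: 11.22
tool_pos: [0.4666, -0.1764, 0.1816]
orientation: [[0.075, 0.997, -0.0], [0.997, -0.075, -0.0], [-0.001, -0.0, -1.0]]
force: [0.6, 0.5, -2.3]
finger_gap: 0.427
finger_force: 30.0
(12, [66.2, 262.5], [63, 260, 7, 6]) [0.655246   0.99013599 0.1015    ]
11.3167 [ 0.03 -0.05 -0.12 -0.02 -0.13 -0.04 -0.03] [ 41.3  15.5 -30.1 112.7   9.5  54.2   2.2]
```

View pics/c9.png

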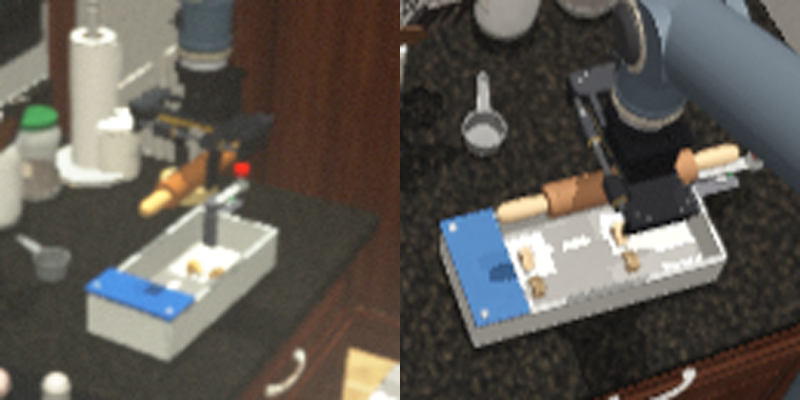

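The pin hangs level over the box with clear air under it, and the cover is untouched. The red knob is out beyond the end wall at scene crop (240,168). I'll check its position once more and hand in.

```bash
python3 - <<'E'
from h import *
im,d,K,T=shot('scene');H,S,V=cv2.split(cv2.cvtColor(im,cv2.COLOR_BGR2HSV))
k=None
for q in blobs(((H<6)|(H>174))&(S>150)&(V>70),8):
    if 370<q[1][0]<410 and 150<q[1][1]<190: k=plane(*q[1],.1015,K,T)
a=np.degrees(np.arctan2(k[1]+.3075,k[0]-.502))%360
s=manip.get_state();print(k,a,s['finger_gap'],s['force'])
if a>255: print(job_done())
E
```

```text
[ 0.49463258 -0.40087999  0.1015    ] 265.48886535279576 0.43253576399061305 [ 0.64142066 -0.77392962 -2.16153581]
the job is handed in; nothing more can be done
None
```

The job is handed in after about 11 s of robot time: the keeper lever sits in the open notch, and the arm is holding the pin level and still over the box. I tilted the pin about 12°, drew it out along its own axis clear of the cover, and its lowest point is about 10 cm above the cover top.

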